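Put the drill-press accessories back in their own trays

ROBOT

A 6-joint arm with a two-finger parallel gripper is mounted at the origin on the work surface. World frame = base frame: x ahead of the robot, y to its left, z up, the work surface at z = 0. Lengths are in m, angles in degrees, forces in N, time in s.
With the tool pointing down it reaches from about 0.35 to 0.95 m from the base axis. Payload 17.4 kg.
Tool frame: the origin (TCP) lies at the very end of the fingers, on their centre line; the grasp point (between the pads) lies 19 mm behind it; z points along the fingers, y is the line along which they close (so a half turn about z gives the same grasp; the last joint's range is limited). The gripper opens to 93 mm and grips with 3 to 60 N. Pads are 15 mm wide; open, the fingers measure 128 mm over their backs; the gripper's body (75 mm by 188 mm) begins 65 mm behind the grasp point.
Start: joints at [62.063, 6.646, 82.598, -0, 90.757, -2.166], TCP at [0.293, 0.608, 0.193] pointing down, gripper open.
Joint ranges: [-162.19, 162.19], [-47.58, 125.68], [4.15, 143.07], [-65.23, 245.23], [0.69, 171.88], [-170.13, 170.13]. Speed limits (degrees/s): [108.29, 108.29, 127.2, 180, 180, 180].

INTERFACE

Orientations are given as a 3x3 rotation matrix whose columns are the frame's x, y, z axes.
In Python, from plant import bot, viewer, nets gives the robot as it stands. The module is installed in compiled form; this text tells all that it offers.
- The arm moves only by the tool drive_tool, never from a script. Its argument "steps" is a list of rows, each a list of 7 numbers: the shift along the world's x, y, z in cm, then the turn, a rotation vector about the world's x, y, z in degrees, then the opening, from 0 (shut) to 1 (fully open). In form: [[dx, dy, dz, rx, ry, rz, fingers], ...]. A call has 1 to 12 rows; each row is the pose to reach, as a shift and turn from the pose commanded when the call began; what a row does not reach only later rows make up. A row lasts 1/12 s, in which the tool goes at most 41.7 mm and 7.16 degrees, less where a joint would pass 70% of its speed; a pose out of reach is approached as far as the arm can. A call with a gripper value outside its range is refused whole. The fingers move at their own pace and stop on an object; "force" is the grip in N (left out, the last holds). Time passes only in rows, so rows that repeat a pose let the fingers close. It gives the time, the measured TCP pose, the force, the opening and the grip force at its end, in the units of the state.
- bot.sense(): the state, without advancing time (a new reading comes with each control period).
- viewer.grab_frame(name): name is "side" or "top"; returns (picture, depth): 384x512x3 uint8, blue, green, red; 384x512 float32, m along the optical axis (not along the pixel's ray), 0 where there is no reading.
- viewer.camera_params(name): a dict with "K" (3x3 intrinsics, pixels), "xyz" and "rotation" of the camera in the world. Camera axes: x right, y up, looking along -z (the intrinsics and any distortion apply to the point x, -y, -z); pixel columns grow to the right and rows downward; lengths in m; the calibration is good to about 2 mm. A picture is of the moment at which its call begins. camera_params takes no time and is no camera call.
- bot.close_job(): hands the job in; it is judged then, once.
Trained networks look in the newest picture that a camera, given by its name, has taken for a name from the list of things; names that differ only in an ending like _2 or _b are one class to them, and where a whole thing is asked for, a point or a joint stands for the part that bears it (a point fixed in the world has none). Each returns a list of dicts, best first, with "p" (0 to 1); they miss things now and then, are a little off and sometimes report something else, mostly with a low value. They report only what shows in the picture. A call takes as long as a camera call. They do not tell look-alikes from the thing itself.
- nets.regions_of(name, camera): "pixels" (384x512 bool, what is visible of it) and "xy" ([column, row] in pixels, amid what is visible of it).
- nets.place_of(name, camera): "xy" ([column, row] in pixels: a listed point, or the origin of a listed thing).
The state is a dict: "t": time; "joint_pos": joint angles; "qvel": joint speeds; "joint_torque": joint torques, N m; "tcp_pos": TCP position; "tool_rot": TCP orientation; "force": force on the tool from outside, world axes, zero at the start; "wrist_torque": the same for the moment, N m; "finger_gap": finger opening in m; "finger_force": force on a finger pad.
Only numpy, scipy, OpenCV 4.12 (cv2) and the standard library are available. Lean on these libraries where they do the work, as an engineer would, in place of code of your own. Each camera call takes 0.05 s, during which the arm holds its last target. There are 200 camera calls.

TASK

The drill-press accessories are in the wrong places: put the hole saw in the wide round dish, the vee block in the square tray, the parallel bar in the long tray (lying along it) and the drill chuck in the small round dish, each upright, flat on the floor and in the middle of its tray. Each tray holds only one thing, so use a free spot such as the grey felt mat on the way; one of them may already be right. At the end everything stands still in its own tray and the mat is bare.

Things in the scene. Friction and masses are not known exactly. Their poses are not given: they have to be found in the camera images.
- hole_saw_center (a point): Hole saw: a steel cup standing teeth down, 54 mm diameter and 42 mm tall, with a thin arbor stub on top that brings it to 62 mm; about 0.25 kg. The point is on its axis, 31 mm above its underside (half-way up). Grip it across the 54 mm cup, no higher than 38 mm above its underside. Stands upright, z up.
- vee_block_center (a point): Vee block: square steel block 50 x 50 mm, 44 mm tall, with a vee groove along x in its top; about 0.55 kg. The point is at its centre, 22 mm above its underside. Grip it across the plain side faces (along its y, 50 mm; the groove's walls there are solid). Stands upright, z up.
- parallel_bar_center (a point): Parallel bar: steel bar 90 mm long (x), 24 mm wide (y), 40 mm tall, with three holes; about 0.6 kg. The point is at its centre, 20 mm above its underside. Grip it across its 24 mm width. Stands upright, z up.
- chuck_center (a point): Drill chuck: dark steel cylinder of 40 mm diameter and 40 mm height that tapers above to a nose with three jaws, 60 mm tall in all, standing nose up; about 0.4 kg. The point is on its axis, 27.5 mm above its underside. At the start it stands on the grey felt mat. Stands upright, z up.
- round_dish: Wide round dish of dark wood, the home of the hole saw: outside 118 mm, inside 108 mm diameter. Rim 12 mm high, wall and floor 5 mm thick; screwed to the bench. Origin at the centre of its underside, on the bench.
- square_tray: Square tray of dark wood, the home of the vee block: outside 118 x 118 mm, inside 108 x 108 mm. At the start the parallel bar is in it. Rim 12 mm high, wall and floor 5 mm thick; screwed to the bench. Origin at the centre of its underside, on the bench.
- long_tray: Long tray of dark wood, the home of the parallel bar: outside 136 mm (its x) by 86 mm (its y), inside 126 x 76 mm. Rim 12 mm high, wall and floor 5 mm thick; screwed to the bench. Origin at the centre of its underside, on the bench.
- small_dish: Small round dish of dark wood, the home of the chuck, empty at the start: outside 78 mm, inside 68 mm diameter. Rim 12 mm high, wall and floor 5 mm thick; screwed to the bench. Origin at the centre of its underside, on the bench.
- mat: Grey felt mat, 110 x 110 mm and 5 mm thick, fixed flat on the bench: the spare spot. Origin at the centre of its underside; its top is 5 mm above the bench.
Things that resemble listed ones, but are neither listed nor needed, are in the scene too. What is shaped like the part that bears vee_block_center but blue or purple is not meant.

How it is judged (in metres and radians):
At the end, for the whole second after the job is handed in: Saw in round dish, vee block in square tray, bar in long tray, chuck in small dish: each centre within 15 mm (level) of its tray's centre, on its floor (height within 4 mm), upright within 0.1 rad, under 0.02 m/s; bar within 0.3 rad of the long tray's length (horizontal distance between hole_saw_center and round_dish below 0.015 m and z of hole_saw_center in the frame of round_dish between 0.032 and 0.04 m and angle between each of hole_saw_center, vee_block_center, parallel_bar_center, chuck_center's own z axis and vertical below 0.1 rad and linear speed of each of hole_saw, vee_block, parallel_bar, chuck below 0.02 m/s and horizontal distance between vee_block_center and square_tray below 0.015 m and z of vee_block_center in the frame of square_tray between 0.023 and 0.031 m and horizontal distance between parallel_bar_center and long_tray below 0.015 m and z of parallel_bar_center in the frame of long_tray between 0.021 and 0.029 m and horizontal distance between chuck_center and small_dish below 0.015 m and z of chuck_center in the frame of small_dish between 0.0285 and 0.0365 m and angle between the x axis of parallel_bar_center and the x axis of long_tray, either way round below 0.3 rad); the robot touches nothing.
It also fails if it takes over 128 s, if anything falls off the work surface, if the arm or the gripper's body presses on something with over 40 N, if the wrist force passes 120 N, or if a joint passes its speed limit or range.

## Working session

There is one attempt and no reset: what is moved stays moved. The work goes in short steps, Python scripts to look and compute and a tool call to move; the robot and the scene stay as the last step left them, time stands still between calls to the robot, and variables do not carry over. Pictures are saved under pics/ and viewed, at most 14 in all, crops included, and the job is handed in when it is done.

Besides the shell and the picture viewer there is one more tool, called after "Call:" by a JSON object that holds its "api" and its "payload", one argument or row to a line. drive_tool: Moves the arm, as the interface text tells. Its arguments: {"type":"object","properties":{"steps":{"type":"array"},"force":{"type":"number"}},"required":["steps"]}

```bash
mkdir -p pics
cat > h.py <<'E'
import numpy as np, cv2
from plant import bot, viewer, nets
def cloud(cam):
    im,d=viewer.grab_frame(cam); return im,d
def world(cam,u,v,z=None,depth=None):
    p=viewer.camera_params(cam);K=np.array(p["K"]);R=np.array(p["rotation"]);o=np.array(p["xyz"])
    dist=p.get("dist",None)
    r=np.stack([(np.asarray(u)-K[0,2])/K[0,0],-(np.asarray(v)-K[1,2])/K[1,1],-np.ones(np.shape(u))],-1)@R.T
    if depth is not None: return o+r*np.asarray(depth)[...,None]
    return o+r*((z-o[2])/r[...,2])[...,None]
E
python3 - <<'E'
from h import *
for c in("top","side"):
    print(viewer.camera_params(c))
    im,d=viewer.grab_frame(c); cv2.imwrite(f"pics/{c}0.png",im)
    np.save(f"{c}0.npy",d)
    for n in ["hole_saw_center","vee_block_center","parallel_bar_center","chuck_center","round_dish","square_tray","long_tray","small_dish","mat"]:
        z=dict(hole_saw_center=.036,vee_block_center=.027,parallel_bar_center=.025,chuck_center=.0325).get(n,0.)
        print(c,n,[(np.round(q["xy"]).tolist(),round(q["p"],2),np.round(world(c,*q["xy"],z=z),3).tolist()) for q in nets.place_of(n,c)])
print(bot.sense()["finger_gap"])
E
```

```text
{'K': array([[495.90391088,   0.        , 255.69434177],
       [  0.        , 495.90391088, 195.34683943],
       [  0.        ,   0.        ,   1.        ]]), 'xyz': array([0.29883717, 0.03181809, 1.26244643]), 'rotation': array([[ 0.02593973,  0.98029077, -0.19584978],
       [-0.99960459,  0.02756266,  0.00556525],
       [ 0.01085371,  0.19562798,  0.98061812]])}
top hole_saw_center [([378.0, 219.0], 0.56, [0.491, -0.283, 0.036])]
top vee_block_center [([138.0, 114.0], 0.94, [0.754, 0.339, 0.027]), ([226.0, 150.0], 0.86, [0.662, 0.106, 0.027]), ([205.0, 278.0], 0.69, [0.334, 0.143, 0.027]), ([173.0, 144.0], 0.65, [0.676, 0.243, 0.027])]
top parallel_bar_center [([166.0, 212.0], 0.64, [0.497, 0.249, 0.025])]
top chuck_center [([315.0, 156.0], 0.66, [0.653, -0.125, 0.032]), ([382.0, 222.0], 0.48, [0.486, -0.293, 0.032])]
top round_dish [([224.0, 154.0], 0.66, [0.66, 0.11, 0.0])]
top square_tray [([168.0, 208.0], 0.74, [0.512, 0.251, 0.0]), ([269.0, 232.0], 0.46, [0.457, -0.012, 0.0])]
top long_tray [([376.0, 223.0], 0.95, [0.487, -0.286, 0.0])]
top small_dish [([271.0, 232.0], 0.8
[... 728 characters left out ...]
]), ([236.0, 124.0], 0.71, [0.728, 0.321, 0.027])]
side parallel_bar_center [([189.0, 165.0], 0.71, [0.502, 0.257, 0.025])]
side chuck_center [([319.0, 212.0], 0.77, [0.644, -0.117, 0.032]), ([328.0, 303.0], 0.6, [0.474, -0.294, 0.032]), ([236.0, 236.0], 0.48, [0.441, -0.038, 0.032])]
side round_dish [([266.0, 172.0], 0.83, [0.666, 0.108, -0.0])]
side square_tray [([192.0, 174.0], 0.72, [0.5, 0.248, -0.0]), ([264.0, 165.0], 0.7, [0.682, 0.134, 0.0])]
side long_tray [([325.0, 302.0], 0.78, [0.488, -0.281, 0.0])]
side small_dish [([322.0, 214.0], 0.7, [0.666, -0.108, 0.0]), ([235.0, 233.0], 0.55, [0.458, -0.006, 0.0])]
side mat [([321.0, 218.0], 0.65, [0.654, -0.118, 0.0])]
0.09312381560041562
```

Run:
```python
import cv2
im=cv2.imread("pics/top0.png"); cv2.imwrite("pics/top0c.png",cv2.resize(im[70:330,90:430],None,fx=2.3,fy=2.3,interpolation=2))
```

```text
(no output)
```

View pics/top0c.png

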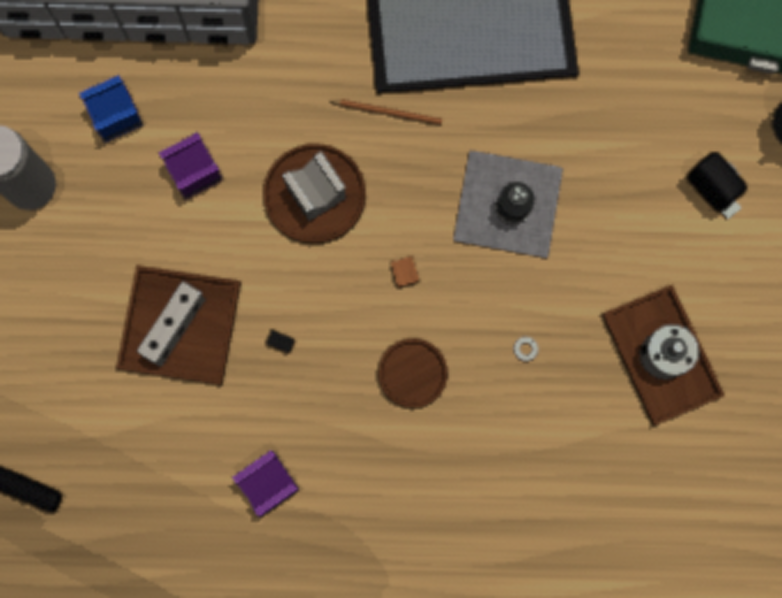

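View pics/side0.png

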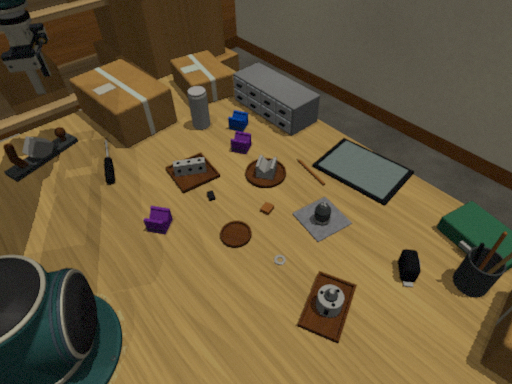

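Candidates for the vee block: top pixel (226,150) steel, in the round dish; (138,114) blue; (173,144) and (205,278) purple. The description picks the steel one at (226,150). Next I measure exact poses from depth and check that choice in a crop.

```bash
cat >> h.py <<'E'
def pts(cam):
    im,d=viewer.grab_frame(cam); v,u=np.mgrid[:384,:512]
    return im,d,world(cam,u,v,depth=d)
def obj(P,d,xy,rad,zlo,zhi):
    m=(d>0)&(P[...,2]>zlo)&(P[...,2]<zhi)&(np.hypot(P[...,0]-xy[0],P[...,1]-xy[1])<rad)
    q=P[m]; r=cv2.minAreaRect((q[:,:2]*1000).astype(np.float32)); c=cv2.minEnclosingCircle((q[:,:2]*1000).astype(np.float32))
    return len(q),np.round(r[0],1),np.round(r[1],1),round(r[2],1),"circ",np.round(c[0],1),round(c[1],1),"zmed",round(float(np.median(q[:,2]))*1000,1)
E
python3 - <<'E'
from h import *
for c in("top","side"):
    im,d,P=pts(c)
    print(c,"bench z",np.median(P[...,2][np.hypot(P[...,0]-.56,P[...,1]-.03)<.02]))
    for n,xy,rad,zl,zh in [("saw",(.49,-.285),.06,.04,.054),("sawcup",(.49,-.285),.06,.02,.052),("vee",(.664,.106),.05,.04,.06),("bar",(.5,.252),.075,.038,.056),("chuck",(.65,-.12),.05,.02,.07),("chuckbody",(.65,-.12),.05,.025,.046)]:
        print(n,obj(P,d,xy,rad,zl,zh))
    for n in ["round_dish","square_tray","long_tray","small_dish","mat"]:
        q=nets.regions_of(n,c)[0]; z=.005 if n=="mat" else .012
        v,u=np.nonzero(q["pixels"]); W=world(c,u,v,z=z)[:,:2]*1000; W=W.astype(np.float32)
        r=cv2.minAreaRect(W); e=cv2.minEnclosingCircle(W)
        print(n,round(q["p"],2),np.round(r[0],1),np.round(r[1],1),round(r[2],1),"circ",np.round(e[0],1),round(e[1],1))
    if c=="top": cv2.imwrite("pics/veecrop.png",cv2.resize(im[100:215,140:260],None,fx=5,fy=5,interpolation=2))
E
```

```text
top bench z -0.000543173234936356
saw (324, array([ 483.5, -289.1]), array([52. , 50.8]), 89.0, 'circ', array([ 483.9, -290.1]), 27.2, 'zmed', 47.2)
sawcup (350, array([ 483. , -288.5]), array([51.4, 52.9]), 2.8, 'circ', array([ 483.9, -289.5]), 27.6, 'zmed', 46.2)
vee (191, array([660.3, 103.9]), array([50.9, 50.4]), 34.6, 'circ', array([660.6, 103.7]), 35.1, 'zmed', 47.4)
bar (363, array([499. , 254.3]), array([25.9, 89.3]), 58.7, 'circ', array([498.9, 254.3]), 45.4, 'zmed', 44.7)
chuck (224, array([ 647.1, -120.9]), array([39. , 38.7]), 49.6, 'circ', array([ 647.8, -121.8]), 20.6, 'zmed', 51.3)
chuckbody (46, array([ 647.1, -120.9]), array([39. , 38.7]), 49.6, 'circ', array([ 647.8, -121.8]), 20.6, 'zmed', 39.9)
round_dish 0.8 [655.4 107.2] [116.5 114.9] 72.5 circ [655.1 105.9] 60.8Traceback (most recent call last):
  File "<stdin>", line 8, in <module>
IndexError: list index out of range
```

Run:
```python
from h import *
for c in("top","side"):
    im,d,P=pts(c)
    if c=="top": cv2.imwrite("pics/veecrop.png",cv2.resize(im[100:215,140:260],None,fx=5,fy=5,interpolation=2))
    else:
        for n,xy,rad,zl,zh in [("saw",(.484,-.289),.06,.04,.054),("vee",(.66,.105),.05,.04,.06),("bar",(.5,.253),.075,.038,.056),("chuckbody",(.648,-.121),.05,.025,.046)]:
            print(n,obj(P,d,xy,rad,zl,zh))
    v,u=np.mgrid[:384,:512]; G=world(c,u,v,z=.012)[...,:2]*1000
    hsv=cv2.cvtColor(im,cv2.COLOR_BGR2HSV)
    for n,xy,R in [("round",(657,107),75),("square",(507,250),95),("long",(487,-285),95),("small",(458,-14),52),("mat",(655,-113),88)]:
        if n=="mat": m=(hsv[...,1]<60); G=world(c,u,v,z=.005)[...,:2]*1000
        else: m=(hsv[...,2]<130)&(hsv[...,1]>90)
        m&=np.hypot(G[...,0]-xy[0],G[...,1]-xy[1])<R
        k,l,s,_=cv2.connectedComponentsWithStats(m.astype(np.uint8)); m=l==1+np.argmax(s[1:,4])
        W=G[m].astype(np.float32); r=cv2.minAreaRect(W); e=cv2.minEnclosingCircle(W)
        print(c,n,len(W),np.round(r[0],1),np.round(r[1],1),round(r[2],1),"circ",np.round(e[0],1),round(e[1],1))
```

```text
top round 1134 [656.9 104.8] [120.2 118.5] 16.4 circ [655.9 105.4] 61.3
top square 1770 [500.8 248.2] [122.  123.2] 82.8 circ [501.2 249.5] 83.9
top long 1471 [ 482.5 -286.8] [138.3  94.3] 24.4 circ [ 481.2 -286.4] 81.3
top small 788 [453.8 -10.3] [78.9 78.7] 1.5 circ [455.2  -9.7] 41.0
top mat 1643 [ 653.8 -116.8] [108.2 108.7] 80.7 circ [ 653.3 -116.3] 74.2
saw (490, array([ 483.8, -290.2]), array([52.7, 53.7]), 64.1, 'circ', array([ 484.1, -290.7]), 27.6, 'zmed', 46.2)
vee (113, array([660. , 103.9]), array([51.5, 50.4]), 35.6, 'circ', array([660.4, 103.7]), 35.0, 'zmed', 46.7)
bar (216, array([499.9, 255.2]), array([26.4, 89.7]), 60.4, 'circ', array([499.4, 253.5]), 45.7, 'zmed', 43.3)
chuckbody (102, array([ 639.7, -125.5]), array([23. , 39.1]), 27.7, 'circ', array([ 646.7, -121.8]), 19.9, 'zmed', 36.3)
side round 618 [652.   97.7] [116.7 115.1] 46.1 circ [653.7  98.7] 63.4
side square 830 [499.  241.4] [132.7 124.6] 82.8 circ [499.6 244.9] 85.8
side long 1915 [ 480.5 -290.3] [142.2  89.9] 23.9 circ [ 479.9 -289.6] 82.4
side small 723 [451.2 -17.2] [82.7 79.1] 48.3 circ [452.2 -16.4] 42.9
side mat 1358 [ 652.  -119.9] [107.6 108.9] 80.7 circ [ 652.4 -120.3] 74.8
```

View pics/veecrop.png

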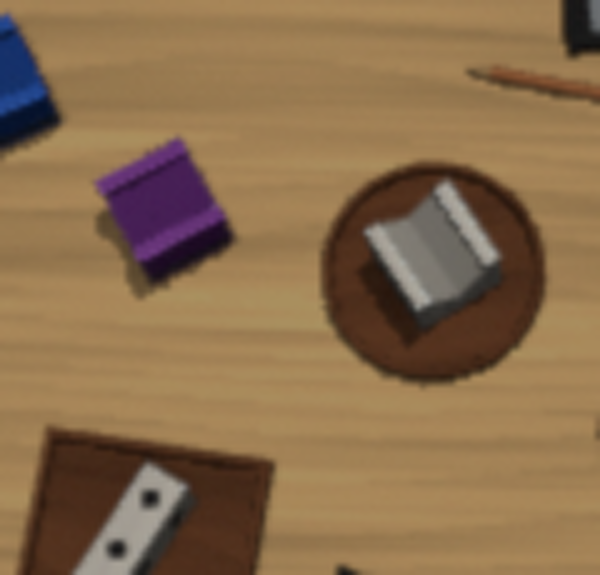

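The crop confirms it: the bright steel block sits in the dish (crop centre 432,250, top pixel ~226,150) with its groove at about 35°. The purple and blue blocks lie to its left. Next I refine the tray centres from depth, which shadows don't affect.

Run:
```python
from h import *
for c in("top","side"):
    im,d,P=pts(c)
    for n,xy,R in [("round",(.657,.107),.068),("square",(.502,.249),.088),("long",(.484,-.289),.086),("small",(.456,-.012),.052)]:
        print(c,n,obj(P,d,xy,R,.0075,.016))
print(bot.sense()["tool_rot"],bot.sense()["tcp_pos"])
```

```text
top round (364, array([658.5, 105.4]), array([116.7, 116.3]), 34.8, 'circ', array([658.5, 105.6]), 59.3, 'zmed', 10.3)
top square (546, array([511.2, 248.7]), array([118.6, 135.2]), 82.9, 'circ', array([503.6, 250.5]), 81.7, 'zmed', 10.5)
top long (450, array([ 477.8, -275. ]), array([136. , 117.9]), 24.0, 'circ', array([ 483.4, -288.8]), 79.1, 'zmed', 10.6)
top small (238, array([455.2, -11.4]), array([75.3, 76.3]), 46.4, 'circ', array([455.4, -11.3]), 38.9, 'zmed', 10.1)
side round (216, array([657.4, 104.1]), array([114.7, 116.2]), 58.7, 'circ', array([658.9, 105.4]), 59.5, 'zmed', 10.4)
side square (297, array([503.2, 250.6]), array([122.6, 118.7]), 83.1, 'circ', array([503.4, 249.2]), 81.5, 'zmed', 10.2)
side long (568, array([ 484.2, -288.4]), array([138.4,  86. ]), 24.1, 'circ', array([ 484.2, -289.3]), 80.0, 'zmed', 10.8)
side small (174, array([455.9, -11.3]), array([77.5, 74.4]), 51.4, 'circ', array([455.5, -10.8]), 40.3, 'zmed', 10.1)
[[-9.00508998e-01  4.34837376e-01 -2.04767289e-05]
 [ 4.34837377e-01  9.00508997e-01 -5.38708481e-05]
 [-4.98557964e-06 -5.74152305e-05 -9.99999998e-01]] [0.29350874 0.60784557 0.19272674]
```

Centres (mm): round (658.5,105.5), square (503.4,250), long (484,-289, yaw 24°), small (455.5,-11.2), mat (654,-117). All floors are at z=5 mm, so the grasp height equals the release height. First move: go to the chuck.

Call:
{"api": "drive_tool", "payload": {
  "steps": [
    [3,-6.1,0,0,0,-6,1],
    [5,-10.4,0,0,0,-12,1],
    [7,-14.3,0,0,0,-18,1],
    [8.5,-18,0,0,0,-24,1],
    [10.4,-21.4,0,0,0,-30,1],
    [12,-25,0,0,0,-36,1],
    [14,-28.8,0,0,0,-42,1],
    [16,-33,0,0,0,-48,1],
    [18,-37,0,0,0,-54,1],
    [20,-41,0,0,0,-60,1],
    [22,-45,0,0,0,-66,1],
    [23.5,-48.5,0,0,0,-72,1]
  ],
  "force": 30
}}

```text
t: 2.35
tcp_pos: [0.5126, 0.1563, 0.1931]
tool_rot: [[0.14, 0.99, 0.001], [0.99, -0.14, 0.0], [0.0, 0.001, -1.0]]
force: [1.1, 0.3, 0.4]
finger_gap: 0.0929
finger_force: 0.0
```

Call:
{"api": "drive_tool", "payload": {
  "steps": [
    [1.8,-3.7,0,0,0,0,0.8],
    [3.6,-7.4,0,0,0,0,0.8],
    [5.4,-11.1,0,0,0,0,0.8],
    [7.2,-14.8,0,0,0,0,0.8],
    [9,-18.5,-1,0,0,0,0.8],
    [10.8,-22.2,-2,0,0,0,0.8],
    [11.9,-24.4,-4,0,0,0,0.8],
    [11.9,-24.4,-7,0,0,0,0.8],
    [11.9,-24.4,-9,0,0,0,0.8],
    [11.9,-24.4,-9.5,0,0,0,0.8],
    [11.9,-24.4,-9.5,0,0,0,0.8],
    [11.9,-24.4,-9.5,0,0,0,0.8]
  ]
}}

```text
t: 3.35
tcp_pos: [0.6314, -0.0856, 0.0991]
tool_rot: [[0.135, 0.991, 0.001], [0.991, -0.135, -0.0], [0.0, 0.001, -1.0]]
force: [-0.4, 0.5, 0.4]
finger_gap: 0.074
finger_force: 0.0
```

Call:
{"api": "drive_tool", "payload": {
  "steps": [
    [0,0,0,0,0,0,0.8]
  ]
}}

```text
t: 3.43
tcp_pos: [0.6318, -0.0856, 0.0998]
tool_rot: [[0.135, 0.991, 0.002], [0.991, -0.135, -0.0], [-0.0, 0.002, -1.0]]
force: [0.0, 0.2, -0.3]
finger_gap: 0.0739
finger_force: 0.0
```

Call:
{"api": "drive_tool", "payload": {
  "steps": [
    [0,0,0,0,0,0,0.8],
    [0,0,0,0,0,0,0.8]
  ]
}}

```text
t: 3.6
tcp_pos: [0.6315, -0.0856, 0.0991]
tool_rot: [[0.135, 0.991, 0.002], [0.991, -0.135, -0.0], [-0.0, 0.002, -1.0]]
force: [-0.4, 0.1, -0.1]
finger_gap: 0.0745
finger_force: 0.0
```

Call:
{"api": "drive_tool", "payload": {
  "steps": [
    [1.6,-3.6,0,0,0,0,0.8],
    [1.6,-3.6,-1,0,0,0,0.8],
    [1.6,-3.6,-4,0,0,0,0.8],
    [1.6,-3.6,-6,0,0,0,0.8],
    [1.6,-3.6,-7.5,0,0,0,0.8],
    [1.6,-3.6,-8,0,0,0,0.8],
    [1.6,-3.6,-8,0,0,0,0.8]
  ]
}}

```text
t: 4.18
tcp_pos: [0.6466, -0.1216, 0.0169]
tool_rot: [[0.135, 0.991, -0.001], [0.991, -0.135, 0.0], [0.0, -0.001, -1.0]]
force: [-0.4, 0.9, 0.2]
finger_gap: 0.0743
finger_force: 0.0
```

Call:
{"api": "drive_tool", "payload": {
  "steps": [
    [0,0,0,0,0,0,0.35],
    [0,0,0,0,0,0,0.3],
    [0,0,0,0,0,0,0.3],
    [0,0,0,0,0,0,0.3],
    [0,0,0,0,0,0,0.3],
    [0,0,0,0,0,0,0.3],
    [0,0,0,0,0,0,0.3]
  ]
}}

```text
t: 4.77
tcp_pos: [0.6474, -0.1218, 0.0182]
tool_rot: [[0.135, 0.991, 0.001], [0.991, -0.135, -0.0], [-0.0, 0.001, -1.0]]
force: [1.4, 0.2, 1.5]
finger_gap: 0.0376
finger_force: 30.0
```

Call:
{"api": "drive_tool", "payload": {
  "steps": [
    [0,0,2,0,0,0,0.3],
    [0,0,5,0,0,0,0.3],
    [-1.5,0.9,7,0,0,0,0.3],
    [-4.5,2.6,7,0,0,0,0.3],
    [-7.5,4.3,7,0,0,0,0.3],
    [-10.5,6,7,0,0,0,0.3],
    [-13.5,7.8,7,0,0,0,0.3],
    [-16.5,9.5,7,0,0,0,0.3],
    [-18.5,10.6,7,0,0,0,0.3],
    [-19.2,11,7,0,0,0,0.3],
    [-19.2,11,6,0,0,0,0.3],
    [-19.2,11,4,0,0,0,0.3]
  ]
}}

```text
t: 5.77
tcp_pos: [0.4565, -0.0119, 0.0591]
tool_rot: [[0.135, 0.991, 0.004], [0.991, -0.135, -0.001], [0.0, 0.004, -1.0]]
force: [0.9, -0.2, -3.3]
finger_gap: 0.0372
finger_force: 30.0
```

Run:
```python
from h import *
im,d=viewer.grab_frame("top"); cv2.imwrite("pics/a.png",cv2.resize(im[180:280,210:340],None,fx=4,fy=4,interpolation=2)); s=bot.sense(); print(s["tcp_pos"],s["finger_gap"],s["joint_pos"])
```

```text
[ 0.45435126 -0.01194259  0.05362641] 0.037212532992989 [-4.71390380e+00 -1.77891432e+01  1.18323832e+02 -1.12586983e-02
  7.95911583e+01  3.05124248e+00]
```

Call:
{"api": "drive_tool", "payload": {
  "steps": [
    [0,0,-1.5,0,0,0,0.3],
    [0,0,-2.5,0,0,0,0.3],
    [0,0,-3.2,0,0,0,0.3],
    [0,0,-3.5,0,0,0,0.3],
    [0,0,-3.5,0,0,0,0.3],
    [0,0,-3.5,0,0,0,0.3]
  ]
}}

```text
t: 6.32
tcp_pos: [0.4553, -0.0119, 0.023]
tool_rot: [[0.135, 0.991, -0.0], [0.991, -0.135, 0.0], [0.0, -0.0, -1.0]]
force: [0.6, -0.2, -3.3]
finger_gap: 0.0372
finger_force: 30.0
```

Call:
{"api": "drive_tool", "payload": {
  "steps": [
    [0,0.1,-0.2,0,0,0,0.3],
    [0,0.1,-0.4,0,0,0,0.3],
    [0,0.1,-0.4,0,0,0,0.3]
  ]
}}

```text
t: 6.57
tcp_pos: [0.455, -0.0107, 0.0187]
tool_rot: [[0.135, 0.991, 0.0], [0.991, -0.135, -0.0], [-0.0, 0.0, -1.0]]
force: [0.9, -0.9, -3.6]
finger_gap: 0.0371
finger_force: 30.0
```

Call:
{"api": "drive_tool", "payload": {
  "steps": [
    [0,0,-0.1,0,0,0,0.3],
    [0,0,-0.1,0,0,0,0.3]
  ]
}}

```text
t: 6.73
tcp_pos: [0.4553, -0.0108, 0.0181]
tool_rot: [[0.135, 0.991, 0.001], [0.991, -0.135, -0.0], [0.0, 0.001, -1.0]]
force: [-0.8, 0.2, 0.2]
finger_gap: 0.0372
finger_force: 30.0
```

Call:
{"api": "drive_tool", "payload": {
  "steps": [
    [0,0,0,0,0,0,0.8],
    [0,0,0,0,0,0,0.8],
    [0,0,0,0,0,0,0.8],
    [0,0,0,0,0,0,0.8],
    [0,0,3,0,0,0,0.8],
    [0,0,7,0,0,0,0.8],
    [1.5,0.9,9,0,0,-6,0.8],
    [4,2.3,9,0,0,-12,0.8],
    [7,4,9,0,0,-18,0.8],
    [10,5.7,9,0,0,-24,0.8],
    [13,7.4,9,0,0,-30,0.8],
    [15.5,8.8,9,0,0,-36,0.8]
  ]
}}

```text
t: 7.73
tcp_pos: [0.6118, 0.0785, 0.1075]
tool_rot: [[0.695, 0.719, 0.0], [0.719, -0.695, 0.0], [0.0, -0.0, -1.0]]
force: [-0.1, -1.4, -1.2]
finger_gap: 0.0742
finger_force: 0.0
```

Call:
{"api": "drive_tool", "payload": {
  "steps": [
    [2.5,1.3,0,0,0,-6,0.8],
    [4.5,2.4,0,0,0,-11.3,0.8],
    [4.9,2.6,0,0,0,-11.3,0.8],
    [4.9,2.6,0,0,0,-11.3,0.8]
  ]
}}

```text
t: 8.07
tcp_pos: [0.6596, 0.1038, 0.1069]
tool_rot: [[0.819, 0.574, -0.001], [0.574, -0.819, -0.0], [-0.001, -0.001, -1.0]]
force: [-0.6, -0.4, -0.5]
finger_gap: 0.0742
finger_force: 0.0
```

Call:
{"api": "drive_tool", "payload": {
  "steps": [
    [0,0,-3,0,0,0,0.8],
    [0,0,-6,0,0,0,0.8],
    [0,0,-8,0,0,0,0.8],
    [0,0,-8.8,0,0,0,0.8],
    [0,0,-8.8,0,0,0,0.8],
    [0,0,-8.8,0,0,0,0.4],
    [0,0,-8.8,0,0,0,0.4],
    [0,0,-8.8,0,0,0,0.4],
    [0,0,-8.8,0,0,0,0.4],
    [0,0,-8.8,0,0,0,0.4]
  ],
  "force": 35
}}

```text
t: 8.9
tcp_pos: [0.6595, 0.1033, 0.0209]
tool_rot: [[0.82, 0.573, 0.001], [0.573, -0.82, 0.0], [0.001, 0.001, -1.0]]
force: [-0.9, 0.1, 6.3]
finger_gap: 0.0487
finger_force: 35.0
```

Call:
{"api": "drive_tool", "payload": {
  "steps": [
    [0,0,2,0,0,0,0.4],
    [0,0,5,0,0,0,0.4],
    [0,-1.5,6,0,0,0,0.4],
    [0,-4.5,6,0,0,0,0.4],
    [0,-8,6,0,0,0,0.4],
    [-0.5,-11.5,6,0,0,0,0.4],
    [-0.5,-15,6,0,0,0,0.4],
    [-0.5,-18.5,6,0,0,0,0.4],
    [-0.5,-21,6,0,0,0,0.4],
    [-0.5,-22,6,0,0,0,0.4],
    [-0.5,-22,4,0,0,0,0.4],
    [-0.5,-22,1.5,0,0,0,0.4]
  ]
}}

```text
t: 9.9
tcp_pos: [0.6548, -0.1181, 0.0359]
tool_rot: [[0.821, 0.571, 0.003], [0.571, -0.821, -0.001], [0.002, 0.002, -1.0]]
force: [0.2, 0.2, -7.0]
finger_gap: 0.0485
finger_force: 35.0
```

Call:
{"api": "drive_tool", "payload": {
  "steps": [
    [0,0,-0.7,0,0,0,0.4],
    [0,0,-1,0,0,0,0.4],
    [0,0,-1.2,0,0,0,0.4],
    [0,0,-1.2,0,0,0,0.4]
  ]
}}

```text
t: 10.23
tcp_pos: [0.6544, -0.1166, 0.0235]
tool_rot: [[0.82, 0.573, 0.001], [0.573, -0.82, -0.0], [0.0, 0.0, -1.0]]
force: [0.4, 0.1, -5.1]
finger_gap: 0.0489
finger_force: 35.0
```

Call:
{"api": "drive_tool", "payload": {
  "steps": [
    [0,0,-0.2,0,0,0,0.4],
    [0,0,-0.3,0,0,0,0.4],
    [0,0,-0.4,0,0,0,0.4]
  ]
}}

```text
t: 10.48
tcp_pos: [0.6547, -0.1168, 0.0208]
tool_rot: [[0.82, 0.573, 0.002], [0.573, -0.82, -0.0], [0.001, 0.001, -1.0]]
force: [-8.6, 1.1, 16.1]
finger_gap: 0.049
finger_force: 35.0
```

Call:
{"api": "drive_tool", "payload": {
  "steps": [
    [0,0,0,0,0,0,0.85],
    [0,0,0,0,0,0,0.85],
    [0,0,0,0,0,0,0.85],
    [0,0,0,0,0,0,0.85],
    [0,0,3,0,0,0,0.85],
    [0,0,7,0,0,0,0.85],
    [-1.5,-1.5,10,0,0,0,0.85],
    [-4,-4,10,0,0,0,0.85],
    [-6.5,-6.5,10,0,0,0,0.85],
    [-9,-9,10,0,0,0,0.85],
    [-11.5,-11.5,10,0,0,0,0.85],
    [-14,-14,10,0,0,0,0.85]
  ]
}}

```text
t: 11.48
tcp_pos: [0.5128, -0.2577, 0.119]
tool_rot: [[0.82, 0.573, 0.001], [0.573, -0.82, -0.0], [0.0, 0.001, -1.0]]
force: [0.8, -0.0, -0.3]
finger_gap: 0.0791
finger_force: 0.0
```

Call:
{"api": "drive_tool", "payload": {
  "steps": [
    [-2,-2,0,0,0,0,0.85],
    [-3.1,-3.3,0,0,0,0,0.85],
    [-3.1,-3.3,0,0,0,0,0.85],
    [-3.1,-3.3,0,0,0,0,0.85]
  ]
}}

```text
t: 11.82
tcp_pos: [0.4829, -0.2903, 0.1191]
tool_rot: [[0.821, 0.571, 0.001], [0.571, -0.821, -0.0], [0.0, 0.0, -1.0]]
force: [0.8, -0.4, -0.0]
finger_gap: 0.0792
finger_force: 0.0
```

Call:
{"api": "drive_tool", "payload": {
  "steps": [
    [0.1,0,-3,0,0,0,0.85],
    [0.1,0,-6,0,0,0,0.85],
    [0.1,0,-8.5,0,0,0,0.85],
    [0.1,0,-9.7,0,0,0,0.85],
    [0.1,0,-10,0,0,0,0.85],
    [0.1,0,-10,0,0,0,0.4],
    [0.1,0,-10,0,0,0,0.4],
    [0.1,0,-10,0,0,0,0.4],
    [0.1,0,-10,0,0,0,0.4],
    [0.1,0,-10,0,0,0,0.4]
  ]
}}

```text
t: 12.65
tcp_pos: [0.4845, -0.2901, 0.0199]
tool_rot: [[0.82, 0.573, 0.001], [0.573, -0.82, -0.001], [0.001, 0.001, -1.0]]
force: [-0.2, 1.2, 5.8]
finger_gap: 0.0514
finger_force: 35.1
```

Call:
{"api": "drive_tool", "payload": {
  "steps": [
    [0,0,2,0,0,0,0.4],
    [0,0,5,0,0,0,0.4],
    [1,2,7,0,0,0,0.4],
    [2.3,5.3,7,0,0,0,0.4],
    [3.7,8.6,7,0,0,0,0.4],
    [5.2,11.9,7,0,0,0,0.4],
    [6.7,15.2,7,0,0,0,0.4],
    [8.2,18.5,7,0,0,0,0.4],
    [9.6,21.8,7,0,0,0,0.4],
    [11,25.1,7,0,0,0,0.4],
    [12.5,28.4,7,0,0,0,0.4],
    [14,31.7,7,0,0,0,0.4]
  ]
}}

```text
t: 13.65
tcp_pos: [0.6246, 0.029, 0.0894]
tool_rot: [[0.82, 0.572, 0.001], [0.572, -0.82, 0.0], [0.001, 0.0, -1.0]]
force: [0.0, 0.1, 0.9]
finger_gap: 0.0372
finger_force: 0.0
```

Call:
{"api": "drive_tool", "payload": {
  "steps": [
    [1.5,3.3,0,0,0,0,0.4],
    [2.8,6.3,0,0,0,0,0.4],
    [3.4,7.9,0,0,0,0,0.4],
    [3.4,7.9,0,0,0,0,0.4],
    [3.4,7.9,-2,0,0,0,0.4],
    [3.4,7.9,-4.5,0,0,0,0.4],
    [3.4,7.9,-5.8,0,0,0,0.4],
    [3.4,7.9,-6.2,0,0,0,0.4],
    [3.4,7.9,-6.2,0,0,0,0.4],
    [3.4,7.9,-6.2,0,0,0,0.4]
  ]
}}

```text
t: 14.48
tcp_pos: [0.6584, 0.1058, 0.0279]
tool_rot: [[0.82, 0.572, 0.001], [0.572, -0.82, 0.0], [0.001, 0.0, -1.0]]
force: [1.1, 1.5, -0.1]
finger_gap: 0.0369
finger_force: 0.0
```

The saw slipped out, so I look before going on.

Call:
{"api": "drive_tool", "payload": {
  "steps": [
    [0,0,3,0,0,0,0.9],
    [0,0,7,0,0,0,0.9],
    [0,0,10,0,0,0,0.9],
    [-3,3,10,0,0,0,0.9],
    [-6,6,10,0,0,0,0.9],
    [-9,9,10,0,0,0,0.9]
  ]
}}

```text
t: 14.98
tcp_pos: [0.5692, 0.195, 0.129]
tool_rot: [[0.821, 0.571, 0.003], [0.571, -0.821, 0.001], [0.003, 0.001, -1.0]]
force: [-0.0, 0.2, 0.0]
finger_gap: 0.0725
finger_force: 0.0
```

Run:
```python
from h import *
im,d,P=pts("side"); cv2.imwrite("pics/b.png",cv2.resize(im[100:384,100:450],None,fx=2,fy=2,interpolation=2))
im,d,P=pts("top"); cv2.imwrite("pics/c.png",im[70:330,90:430])
print(obj(P,d,(.484,-.29),.06,.03,.08))
```

```text
(395, array([ 483.1, -290.4]), array([52.3, 53.3]), 72.6, 'circ', array([ 482.9, -290.6]), 27.5, 'zmed', 47.0)
```

View pics/b.png

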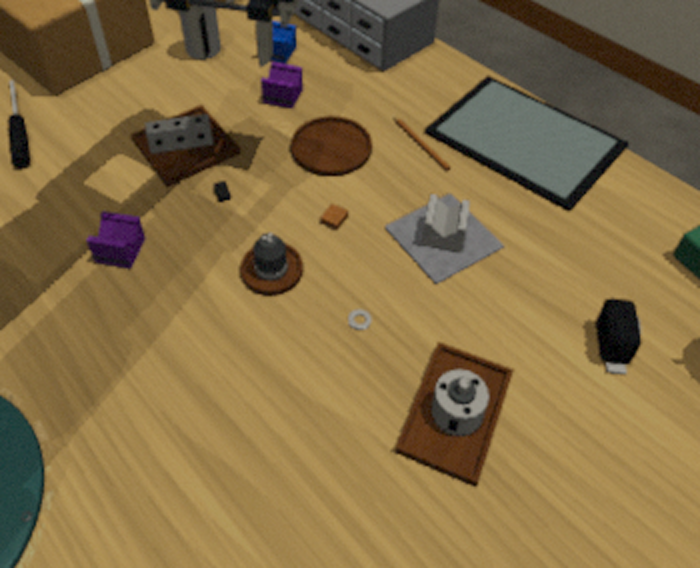

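The saw is still upright in the long tray at crop (460,400). It slipped from a grip that was too high and too weak. I'll regrip along the tray's length (φ=24°), lower and harder. Chuck and vee block are standing fine.

Call:
{"api": "drive_tool", "payload": {
  "steps": [
    [-0.5,-3,0,0,0,6.5,0.85],
    [-1.2,-7,0,0,0,13,0.85],
    [-2,-11,0,0,0,19.5,0.85],
    [-2.7,-15,0,0,0,26,0.85],
    [-3.4,-19,0,0,0,32.5,0.85],
    [-4.1,-23,0,0,0,39,0.85],
    [-4.8,-27,0,0,0,45.5,0.85],
    [-5.5,-31,0,0,0,52,0.85],
    [-6.2,-35,0,0,0,58.5,0.85],
    [-6.9,-39,0,0,0,65,0.85],
    [-7.6,-43,0,0,0,71.5,0.85],
    [-8.3,-46.5,0,0,0,78,0.85]
  ],
  "force": 58
}}

```text
t: 16.08
tcp_pos: [0.4889, -0.2599, 0.1286]
tool_rot: [[-0.386, 0.922, 0.002], [0.922, 0.386, -0.001], [-0.002, 0.001, -1.0]]
force: [0.8, -0.1, 0.2]
finger_gap: 0.079
finger_force: 0.0
```

Call:
{"api": "drive_tool", "payload": {
  "steps": [
    [-0.3,-2,0,0,0,1,0.85],
    [-0.3,-2,0,0,0,1,0.85],
    [-0.3,-2,0,0,0,1,0.85]
  ]
}}

```text
t: 16.33
tcp_pos: [0.4862, -0.2788, 0.1279]
tool_rot: [[-0.395, 0.919, 0.001], [0.919, 0.395, -0.001], [-0.001, 0.001, -1.0]]
force: [0.4, 0.3, -0.3]
finger_gap: 0.0786
finger_force: 0.0
```

Call:
{"api": "drive_tool", "payload": {
  "steps": [
    [-0.3,-1.1,0,0,0,0,0.85],
    [-0.3,-1.1,-2,0,0,0,0.85],
    [-0.3,-1.1,-5,0,0,0,0.85],
    [-0.3,-1.1,-8,0,0,0,0.85],
    [-0.3,-1.1,-10,0,0,0,0.85],
    [-0.3,-1.1,-11.2,0,0,0,0.85],
    [-0.3,-1.1,-11.6,0,0,0,0.85],
    [-0.3,-1.1,-11.6,0,0,0,0.85]
  ]
}}

```text
t: 17.0
tcp_pos: [0.4834, -0.2881, 0.0108]
tool_rot: [[-0.398, 0.917, -0.0], [0.917, 0.398, 0.0], [0.0, -0.0, -1.0]]
force: [-0.0, 0.3, 0.3]
finger_gap: 0.0795
finger_force: 0.0
```

Call:
{"api": "drive_tool", "payload": {
  "steps": [
    [0,0,0,0,0,0,0.4],
    [0,0,0,0,0,0,0.4],
    [0,0,0,0,0,0,0.4],
    [0,0,0,0,0,0,0.4],
    [0,0,0,0,0,0,0.4],
    [0,0,0,0,0,0,0.4],
    [0,0,1,0,0,0,0.4],
    [0,0,2,0,0,0,0.4],
    [0,0,3,0,0,0,0.4]
  ]
}}

```text
t: 17.75
tcp_pos: [0.4833, -0.2883, 0.0418]
tool_rot: [[-0.397, 0.918, -0.0], [0.918, 0.397, 0.0], [0.0, 0.0, -1.0]]
force: [0.5, -1.0, -1.3]
finger_gap: 0.0517
finger_force: 58.0
```

Call:
{"api": "drive_tool", "payload": {
  "steps": [
    [0,0,1.5,0,0,0,0.4],
    [0,0,3.5,0,0,0,0.4],
    [0.6,1.3,5,0,0,0,0.4],
    [1.6,3.7,5,0,0,0,0.4],
    [2.9,6.5,5,0,0,0,0.4],
    [4.2,9.5,5,0,0,0,0.4],
    [5.5,12.5,5,0,0,0,0.4],
    [6.8,15.5,5,0,0,0,0.4],
    [8.1,18.5,5,0,0,0,0.4],
    [9.5,21.5,5,0,0,0,0.4],
    [10.8,24.5,5,0,0,0,0.4],
    [12.1,27.5,5,0,0,0,0.4]
  ]
}}

```text
t: 18.75
tcp_pos: [0.6049, -0.0117, 0.0919]
tool_rot: [[-0.398, 0.918, 0.001], [0.918, 0.398, -0.0], [-0.0, 0.001, -1.0]]
force: [-0.1, -1.1, -2.2]
finger_gap: 0.0517
finger_force: 58.0
```

Call:
{"api": "drive_tool", "payload": {
  "steps": [
    [1.3,2.8,0,0,0,0,0.4],
    [2.6,5.6,0,0,0,0,0.4],
    [3.9,8.4,0,0,0,0,0.4],
    [4.9,10.6,0,0,0,0,0.4],
    [5.4,11.7,0,0,0,0,0.4],
    [5.4,11.7,0,0,0,0,0.4],
    [5.4,11.7,-2,0,0,0,0.4],
    [5.4,11.7,-4.5,0,0,0,0.4],
    [5.4,11.7,-6.5,0,0,0,0.4],
    [5.4,11.7,-7.5,0,0,0,0.4],
    [5.4,11.7,-7.5,0,0,0,0.4],
    [5.4,11.7,-7.5,0,0,0,0.4]
  ]
}}

```text
t: 19.75
tcp_pos: [0.6584, 0.103, 0.0165]
tool_rot: [[-0.397, 0.918, 0.0], [0.918, 0.397, -0.0], [-0.0, -0.0, -1.0]]
force: [0.1, 0.2, -1.2]
finger_gap: 0.0519
finger_force: 58.0
```

Call:
{"api": "drive_tool", "payload": {
  "steps": [
    [0,0.4,0,0,0,0,0.4],
    [0,0.4,-0.2,0,0,0,0.4],
    [0,0.4,-0.4,0,0,0,0.4],
    [0,0.4,-0.5,0,0,0,0.4],
    [0,0.4,-0.5,0,0,0,0.4]
  ]
}}

```text
t: 20.17
tcp_pos: [0.6586, 0.1078, 0.0115]
tool_rot: [[-0.398, 0.918, 0.001], [0.918, 0.398, 0.0], [-0.0, 0.001, -1.0]]
force: [-1.0, 0.8, 3.3]
finger_gap: 0.0514
finger_force: 58.0
```

Call:
{"api": "drive_tool", "payload": {
  "steps": [
    [0,0,0,0,0,0,0.66],
    [0,0,0,0,0,0,0.66],
    [0,0,0,0,0,0,0.66],
    [0,0,0,0,0,0,0.66],
    [0,0,3,0,0,0,0.66],
    [0,0,7,0,0,0,0.66],
    [0,0,9,0,0,0,0.66],
    [-2,1.8,9.5,0,0,6,0.66],
    [-4.5,4.1,9.5,0,0,12,0.66],
    [-7,6.4,9.5,0,0,18,0.66],
    [-9.5,8.7,9.5,0,0,24,0.66],
    [-12,11,9.5,0,0,30,0.66]
  ]
}}

```text
t: 21.17
tcp_pos: [0.537, 0.2183, 0.1057]
tool_rot: [[-0.806, 0.592, 0.0], [0.592, 0.806, 0.0], [-0.0, 0.0, -1.0]]
force: [0.6, 1.0, 0.2]
finger_gap: 0.0618
finger_force: 0.0
```

Call:
{"api": "drive_tool", "payload": {
  "steps": [
    [-2,1.8,0,0,0,5,0.66],
    [-3.8,3.5,0,0,0,5.3,0.66],
    [-3.9,3.6,0,0,0,5.3,0.66],
    [-3.9,3.6,0,0,0,5.3,0.66]
  ]
}}

```text
t: 21.5
tcp_pos: [0.4988, 0.2544, 0.1061]
tool_rot: [[-0.855, 0.518, 0.001], [0.518, 0.855, 0.0], [-0.0, 0.0, -1.0]]
force: [1.6, -0.2, -0.8]
finger_gap: 0.0615
finger_force: 0.0
```

Call:
{"api": "drive_tool", "payload": {
  "steps": [
    [0,0,-3,0,0,0,0.66],
    [0,0,-6,0,0,0,0.66],
    [0,0,-8.2,0,0,0,0.66],
    [0,0,-9.2,0,0,0,0.66],
    [0,0,-9.4,0,0,0,0.66],
    [0,0,-9.4,0,0,0,0.1],
    [0,0,-9.4,0,0,0,0.1],
    [0,0,-9.4,0,0,0,0.1],
    [0,0,-9.4,0,0,0,0.1],
    [0,0,-9.4,0,0,0,0.1],
    [0,0,-9.4,0,0,0,0.1],
    [0,0,-9.4,0,0,0,0.1]
  ]
}}

```text
t: 22.5
tcp_pos: [0.4996, 0.2539, 0.0123]
tool_rot: [[-0.855, 0.519, 0.001], [0.519, 0.855, 0.001], [-0.001, 0.001, -1.0]]
force: [0.7, 1.4, 1.9]
finger_gap: 0.0232
finger_force: 57.9
```

Call:
{"api": "drive_tool", "payload": {
  "steps": [
    [0,0,1,0,0,0,0.1],
    [0,0,2.5,0,0,0,0.1],
    [0,0,5,0,0,0,0.1],
    [0,0,8,0,0,0,0.1],
    [0,0,8.5,0,0,0,0.1]
  ]
}}

```text
t: 22.92
tcp_pos: [0.5006, 0.2542, 0.1017]
tool_rot: [[-0.855, 0.519, 0.004], [0.519, 0.855, 0.002], [-0.003, 0.004, -1.0]]
force: [0.8, 0.5, -5.4]
finger_gap: 0.0233
finger_force: 57.8
```

Call:
{"api": "drive_tool", "payload": {
  "steps": [
    [0,-1.5,0,0,0,-5,0.1],
    [0,-4,0,0,0,-11,0.1],
    [0,-7,0,0,0,-17,0.1],
    [0,-10,0,0,0,-23,0.1],
    [0,-13,0,0,0,-29,0.1],
    [0,-16,0,0,0,-35,0.1],
    [0,-19,0,0,0,-41,0.1],
    [0,-22,0,0,0,-47,0.1],
    [0,-25,0,0,0,-53,0.1],
    [0,-28,0,0,0,-59,0.1],
    [0,-31,0,0,0,-65,0.1],
    [0,-34,0,0,0,-71,0.1]
  ]
}}

```text
t: 23.92
tcp_pos: [0.4985, -0.0877, 0.0956]
tool_rot: [[0.218, 0.976, -0.001], [0.976, -0.218, 0.0], [-0.0, -0.001, -1.0]]
force: [1.1, -0.7, -6.7]
finger_gap: 0.0231
finger_force: 57.8
```

Call:
{"api": "drive_tool", "payload": {
  "steps": [
    [0,-2.5,0,0,0,-6,0.1],
    [-0.2,-5,0,0,0,-12,0.1],
    [-0.4,-7.5,0,0,0,-18,0.1],
    [-0.6,-10,0,0,0,-24,0.1],
    [-0.8,-12.5,0,0,0,-30,0.1],
    [-1,-15,0,0,0,-36,0.1],
    [-1.2,-17.5,0,0,0,-42,0.1],
    [-1.4,-19.5,0,0,0,-48,0.1],
    [-1.6,-20.2,0,0,0,-53.7,0.1],
    [-1.6,-20.2,0,0,0,-53.7,0.1],
    [-1.6,-20.2,0,0,0,-53.7,0.1]
  ]
}}

```text
t: 24.83
tcp_pos: [0.4828, -0.2881, 0.0956]
tool_rot: [[0.913, 0.409, -0.001], [0.409, -0.913, 0.001], [-0.001, -0.002, -1.0]]
force: [0.9, 0.1, -7.1]
finger_gap: 0.0231
finger_force: 57.8
```

Call:
{"api": "drive_tool", "payload": {
  "steps": [
    [0.1,-0.1,-3,0,0,0,0.1],
    [0.1,-0.1,-6,0,0,0,0.1],
    [0.1,-0.1,-7.5,0,0,0,0.1],
    [0.1,-0.1,-8,0,0,0,0.1],
    [0.1,-0.1,-8,0,0,0,0.1],
    [0.1,-0.1,-8,0,0,0,0.1]
  ]
}}

```text
t: 25.33
tcp_pos: [0.4848, -0.2891, 0.0176]
tool_rot: [[0.913, 0.409, 0.001], [0.409, -0.913, -0.0], [0.0, 0.001, -1.0]]
force: [0.9, 0.3, -6.2]
finger_gap: 0.0229
finger_force: 57.8
```

Call:
{"api": "drive_tool", "payload": {
  "steps": [
    [0,0,-0.2,0,0,0,0.1],
    [0,0,-0.3,0,0,0,0.1],
    [0,0,-0.3,0,0,0,0.1]
  ]
}}

```text
t: 25.58
tcp_pos: [0.4847, -0.2895, 0.0145]
tool_rot: [[0.913, 0.407, 0.001], [0.407, -0.913, -0.001], [0.001, 0.001, -1.0]]
force: [-0.0, -0.7, -6.7]
finger_gap: 0.023
finger_force: 57.8
```

Call:
{"api": "drive_tool", "payload": {
  "steps": [
    [0,0,-0.2,0,0,0,0.1],
    [0,0,-0.2,0,0,0,0.1]
  ]
}}

```text
t: 25.75
tcp_pos: [0.4847, -0.2897, 0.0123]
tool_rot: [[0.913, 0.407, 0.001], [0.407, -0.913, -0.001], [0.001, 0.001, -1.0]]
force: [1.1, -1.2, -2.2]
finger_gap: 0.0228
finger_force: 57.9
```

Call:
{"api": "drive_tool", "payload": {
  "steps": [
    [0,0,0,0,0,0,0.37],
    [0,0,0,0,0,0,0.37],
    [0,0,0,0,0,0,0.37],
    [0,0,2,0,0,0,0.37],
    [0,0,5,0,0,0,0.6],
    [0,0,9,0,0,0,0.8],
    [2.5,2.5,10,0,0,3,0.8],
    [5,5,10,0,0,6,0.8],
    [7.5,7.5,10,0,0,9,0.8],
    [10,10,10,0,0,11,0.8],
    [12.5,12.5,10,0,0,11,0.8],
    [15,15,10,0,0,11,0.8]
  ]
}}

```text
t: 26.75
tcp_pos: [0.6355, -0.1379, 0.1121]
tool_rot: [[0.819, 0.574, 0.001], [0.574, -0.819, -0.0], [0.0, 0.001, -1.0]]
force: [-0.3, -1.4, 0.2]
finger_gap: 0.0741
finger_force: 0.0
```

Call:
{"api": "drive_tool", "payload": {
  "steps": [
    [1.5,1.7,0,0,0,0,0.8],
    [2,2.3,0,0,0,0,0.8],
    [2,2.3,0,0,0,0,0.8],
    [2,2.3,0,0,0,0,0.8]
  ]
}}

```text
t: 27.08
tcp_pos: [0.654, -0.1167, 0.1117]
tool_rot: [[0.819, 0.574, -0.0], [0.574, -0.819, -0.0], [-0.0, -0.0, -1.0]]
force: [-1.0, -0.0, -0.3]
finger_gap: 0.0746
finger_force: 0.0
```

Call:
{"api": "drive_tool", "payload": {
  "steps": [
    [0,0,-3,0,0,0,0.8],
    [0,0,-6,0,0,0,0.8],
    [0,0,-8.5,0,0,0,0.8],
    [0,0,-9.4,0,0,0,0.8],
    [0,0,-9.6,0,0,0,0.8],
    [0,0,-9.6,0,0,0,0.4],
    [0,0,-9.6,0,0,0,0.4],
    [0,0,-9.6,0,0,0,0.4],
    [0,0,-9.6,0,0,0,0.4],
    [0,0,-9.6,0,0,0,0.4],
    [0,0,-8.6,0,0,0,0.4],
    [0,0,-7,0,0,0,0.4]
  ]
}}

```text
t: 28.08
tcp_pos: [0.653, -0.116, 0.0403]
tool_rot: [[0.819, 0.574, -0.004], [0.574, -0.819, 0.001], [-0.003, -0.003, -1.0]]
force: [0.5, -0.0, -6.5]
finger_gap: 0.0487
finger_force: 58.0
```

Call:
{"api": "drive_tool", "payload": {
  "steps": [
    [0,0,2,0,0,0,0.4],
    [0,0,4.5,0,0,0,0.4],
    [-0.7,1.8,5,0,0,0,0.4],
    [-1.9,4.5,5,0,0,0,0.4],
    [-3,7.5,5,0,0,0,0.4],
    [-4.2,10.5,5,0,0,0,0.4],
    [-5.4,13.5,5,0,0,0,0.4],
    [-6.6,16.5,5,0,0,0,0.4],
    [-7.8,19.5,5,0,0,0,0.4],
    [-9,22.5,5,0,0,0,0.4],
    [-10.2,25.5,5,0,0,0,0.4],
    [-11.4,28.5,5,0,0,0,0.4]
  ]
}}

```text
t: 29.08
tcp_pos: [0.5388, 0.1702, 0.0917]
tool_rot: [[0.819, 0.574, -0.001], [0.574, -0.819, -0.0], [-0.001, -0.0, -1.0]]
force: [0.8, -0.1, -6.9]
finger_gap: 0.0491
finger_force: 58.0
```

Call:
{"api": "drive_tool", "payload": {
  "steps": [
    [-1.2,2.7,0,0,0,0,0.4],
    [-2.4,5.4,0,0,0,0,0.4],
    [-3.3,7.4,0,0,0,0,0.4],
    [-3.5,8,0,0,0,0,0.4],
    [-3.5,8,0,0,0,0,0.4],
    [-3.5,8,-2,0,0,0,0.4],
    [-3.5,8,-4.5,0,0,0,0.4],
    [-3.5,8,-6.5,0,0,0,0.4],
    [-3.5,8,-7,0,0,0,0.4],
    [-3.5,8,-7,0,0,0,0.4],
    [-3.5,8,-7,0,0,0,0.4]
  ]
}}

```text
t: 30.0
tcp_pos: [0.5058, 0.2483, 0.0227]
tool_rot: [[0.819, 0.573, 0.0], [0.573, -0.819, 0.0], [0.0, 0.0, -1.0]]
force: [-0.5, -0.3, -6.4]
finger_gap: 0.0493
finger_force: 58.0
```

Call:
{"api": "drive_tool", "payload": {
  "steps": [
    [0,0,-0.2,0,0,0,0.4],
    [0,0,-0.2,0,0,0,0.4]
  ]
}}

```text
t: 30.17
tcp_pos: [0.506, 0.2487, 0.0209]
tool_rot: [[0.819, 0.574, 0.002], [0.574, -0.819, 0.001], [0.002, 0.0, -1.0]]
force: [-0.1, 0.8, -7.8]
finger_gap: 0.0491
finger_force: 58.0
```

Call:
{"api": "drive_tool", "payload": {
  "steps": [
    [-0.2,0.1,-0.2,0,0,0,0.4],
    [-0.2,0.1,-0.3,0,0,0,0.4],
    [-0.2,0.1,-0.3,0,0,0,0.4]
  ]
}}

```text
t: 30.42
tcp_pos: [0.5033, 0.2498, 0.0172]
tool_rot: [[0.819, 0.574, 0.0], [0.574, -0.819, 0.0], [0.0, -0.0, -1.0]]
force: [-2.0, 0.1, -1.8]
finger_gap: 0.0488
finger_force: 58.0
```

Call:
{"api": "drive_tool", "payload": {
  "steps": [
    [0,0,-0.1,0,0,0,0.4],
    [0,0,-0.1,0,0,0,0.4]
  ]
}}

```text
t: 30.58
tcp_pos: [0.5034, 0.2499, 0.0171]
tool_rot: [[0.819, 0.574, 0.0], [0.574, -0.819, 0.0], [0.0, -0.0, -1.0]]
force: [-9.0, -1.1, 10.4]
finger_gap: 0.0488
finger_force: 58.0
```

Down and touching. Release, go up, retreat, and check everything.

Call:
{"api": "drive_tool", "payload": {
  "steps": [
    [0,0,0,0,0,0,0.75],
    [0,0,0,0,0,0,0.75],
    [0,0,0,0,0,0,0.75],
    [0,0,0,0,0,0,0.75],
    [0,0,3,0,0,0,0.75],
    [0,0,7,0,0,0,0.75],
    [0,0,11,0,0,0,0.75],
    [0,0,15,0,0,0,0.75],
    [-2,4,18,0,0,0,0.75],
    [-4,7,18,0,0,0,0.75],
    [-6,10,18,0,0,0,0.75],
    [-8,13,18,0,0,0,0.75]
  ]
}}

```text
t: 31.58
tcp_pos: [0.4223, 0.3813, 0.1969]
tool_rot: [[0.819, 0.574, 0.001], [0.574, -0.819, 0.001], [0.002, -0.0, -1.0]]
force: [0.1, -0.3, 0.6]
finger_gap: 0.07
finger_force: 0.0
```

Call:
{"api": "drive_tool", "payload": {
  "steps": [
    [-2,4,0,0,0,0,0.75],
    [-4,8,0,0,0,0,0.75],
    [-6,11,0,0,0,0,0.75],
    [-8,14,0,0,0,0,0.75],
    [-9,17,0,0,0,0,0.75],
    [-10,20,0,0,0,0,0.75],
    [-10,20,0,0,0,0,0.75]
  ]
}}

```text
t: 32.17
tcp_pos: [0.321, 0.5834, 0.1948]
tool_rot: [[0.817, 0.576, -0.001], [0.576, -0.817, 0.0], [-0.001, -0.001, -1.0]]
force: [0.4, -0.8, 0.4]
finger_gap: 0.0698
finger_force: 0.0
```

Run:
```python
from h import *
for c in("top","side"):
    im,d,P=pts(c)
    if c=="top": cv2.imwrite("pics/f.png",cv2.resize(im[90:290,120:430],None,fx=2.5,fy=2.5,interpolation=2))
    else: cv2.imwrite("pics/fs.png",cv2.resize(im[100:360,120:400],None,fx=2.2,fy=2.2,interpolation=2))
    for n,xy,rad,zl,zh in [("saw",(.6585,.1055),.06,.04,.054),("vee",(.5034,.25),.05,.04,.06),("bar",(.484,-.289),.075,.038,.056),("chuck",(.4555,-.0112),.04,.03,.07)]:
        print(c,n,np.array(xy)*1000,obj(P,d,xy,rad,zl,zh))
print(bot.sense()["t"],bot.sense()["tcp_pos"])
```

```text
top saw [658.5 105.5] (308, array([658.3, 106.1]), array([52.9, 51. ]), 2.9, 'circ', array([658.6, 105.2]), 27.4, 'zmed', 47.2)
top vee [503.4 250. ] (207, array([503.9, 250. ]), array([51.1, 50. ]), 34.2, 'circ', array([503.7, 250. ]), 34.1, 'zmed', 47.5)
top bar [ 484. -289.] (356, array([ 485.4, -289.1]), array([89.6, 26.4]), 24.8, 'circ', array([ 485.8, -290.1]), 45.5, 'zmed', 44.6)
top chuck [455.5 -11.2] (208, array([455.4, -10.1]), array([38.1, 37.8]), 19.7, 'circ', array([455.2, -10.4]), 19.8, 'zmed', 54.4)
side saw [658.5 105.5] (192, array([658.7, 104.4]), array([53.3, 51.9]), 53.8, 'circ', array([660.6, 104.8]), 28.3, 'zmed', 45.6)
side vee [503.4 250. ] (125, array([504.2, 250. ]), array([51.1, 51.5]), 36.5, 'circ', array([504.6, 250.3]), 34.7, 'zmed', 46.2)
side bar [ 484. -289.] (487, array([ 485.5, -289.7]), array([90.4, 24. ]), 25.2, 'circ', array([ 484.9, -289. ]), 45.8, 'zmed', 43.8)
side chuck [455.5 -11.2] (234, array([453.3, -14. ]), array([31.6, 38.5]), 51.7, 'circ', array([455.2, -10.9]), 19.7, 'zmed', 49.4)
32.2667 [0.32281178 0.58022631 0.19510115]
```

View pics/f.png

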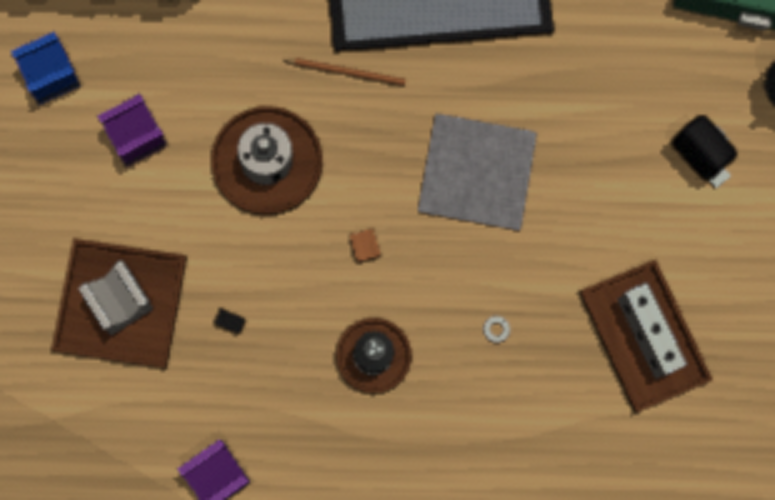

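View pics/fs.png

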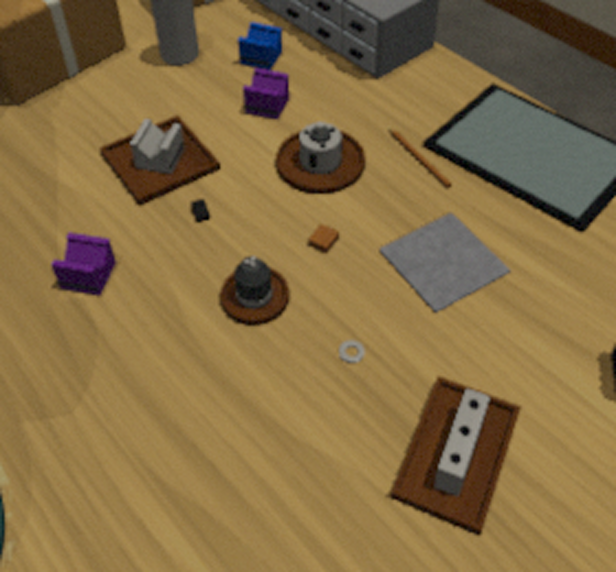

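Both views show all four parts upright in their own trays, within about 2 mm of centre by depth. In the top crop: saw (263,150), vee block (115,297), chuck (373,353), bar (655,330). The mat at (478,172) is bare.

```bash
python3 -c "
from plant import bot
print(bot.close_job())"
```

```text
the job is handed in; nothing more can be done
None
```

The job is handed in at about 32 s: saw, vee block, bar and chuck stand upright in their own trays within about 2 mm of centre by camera depth, and the mat is bare; the saw slipped once on its first lift and was regripped.

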